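# Press a bush home with the bar clamp and release it

### The arm

A 6-joint arm with a two-finger parallel gripper is mounted at the origin on the work surface; the furniture and walls round the work are solid. World frame = base frame: x ahead of the robot, y to its left, z up, the work surface at z = 0. Lengths are in m, angles in rad, forces in N, time in s.
With the tool pointing down it reaches from about 0.35 to 1 m from the base axis. Payload 7.1 kg.
Tool frame: the origin (TCP) lies between the finger pads; the fingertips stand 22 mm ahead of it and the grasp point (between the pads) lies 3 mm ahead of it; z points along the fingers, y is the line along which they close (so a half turn about z gives the same grasp; the last joint's range is limited). The gripper opens to 85 mm and grips with 20 to 120 N. Pads are 22 mm wide; open, the fingers measure 114 mm over their backs; the gripper's body (76 mm by 85 mm) begins 54 mm behind the grasp point. The pads swing forward as they close: fully open they stand 13 mm farther back than shut.
Start: joints at [1.291, 0.423, 1.63, -0, 1.089, -0.019], TCP at [0.161, 0.604, 0.253] pointing down, gripper open.
Joint ranges: [-3, 3], [-0.9, 2.11], [0.09, 2.58], [-1.31, 4.45], [0.11, 2.69], [-2.54, 2.54]. Speed limits (rad/s): [2.39, 2.39, 3.01, 3.14, 3.14, 3.14].

### API

Orientations are given as a rotation vector (axis times angle).
In Python, from rig import manip gives the robot as it stands. The module is installed in compiled form; this text tells all that it offers. Calls block until the motion is done:
- manip.move_to(position, orientation): joint-space move of the TCP to a pose.
- manip.servo_line(position, orientation=None, rate=0.15): straight line of the TCP; orientation=None keeps the orientation; rate is the mean speed in m/s.
- manip.set_joints(angles): joint-space move.
- manip.command_gripper(opening, f_grip=None): finger opening in m; f_grip is the grip in N (None keeps the last); returns when the fingers have stopped.
- manip.hold(seconds).
- manip.solve_ik(position, orientation): joint angles nearest the present ones, or None.
- manip.camera(name): name is "side" or "top"; returns a dict with "image" (384x512x3 uint8, red, green, blue), "fx", "fy", "cx", "cy" (pixels), "cam_to_world" (4x4, takes a point from camera to world coordinates). Camera axes: x right, y down, z forward; pixel columns grow to the right and rows downward; lengths in m; the calibration is good to about 2 mm. A picture is of the moment at which its call begins. There is no depth.
A pose or a line that the arm cannot do raises manip.IKError and nothing moves.
- manip.sign_off(): hands the job in; it is judged then, once.
Readings, each from a call of its own:
- manip.get_time(): time.
- manip.get_joint_positions(): joint angles.
- manip.get_joint_vel(): joint speeds.
- manip.get_tau(): joint torques, N m.
- manip.get_position(): TCP position.
- manip.get_ee_rot(): TCP orientation.
- manip.get_contact_force(): force on the tool from outside, world axes, zero at the start.
- manip.get_torque(): the same for the moment, N m.
- manip.get_width(): finger opening in m.
- manip.get_grip_force(): force on a finger pad.
Only numpy, scipy, OpenCV 4.12 (cv2) and the standard library are available. Lean on these libraries where they do the work, as an engineer would, in place of code of your own. Each camera call takes 0.05 s, during which the arm holds its last target. There are 200 camera calls.

### The job

Two equal bar clamps stand on the bench, each with a hub against its end stop; on one of them the brass bush still stands proud of its hub. Pump that clamp's trigger until the bush is pressed home, its flange flush on the hub, then press the clamp's release lever so that the jaw slides all the way back, and let go with the bush still home. Leave the other clamp alone.

Things in the scene. Friction and masses are not known exactly. Their poses are not given: they have to be found in the camera images.
- clamp: The clamp whose bush stands proud: grey and steel fixture fixed to the bench, 290 x 70 mm, up to 122 mm tall. x points along it to the hub (away from the robot within 0.25 rad), z up. Origin on the bench under the trigger's hinge pin, between side plates 42 mm wide over all, 98 mm tall, x -24 to 20 mm. Trigger behind (-x); release lever, jaw, bush and hub ahead; base x -102 to 188 mm.
- trigger_pad (a point): Top middle of its trigger's handle at rest: a black freely turning sleeve across the clamp, 26 mm thick, 46 mm wide, on a steel arm; 122 mm above the bench, 49 mm behind the clamp's origin. Pressed straight down it sinks 40 mm to a hard stop: 2 N free, 5 N moving the jaw, 8 to 15 N pushing the bush. Springs back up. A full press (38 mm or more) moves the jaw on 16 mm, held by a ratchet; short ones gain less or nothing.
- trigger (a joint): Angle of that trigger in rad: 0 at rest (up), 0.80 fully pressed; from about 0.2 on it moves the jaw.
- release_pad (a point): Top middle of its release lever at rest: a thinner black sleeve across the clamp, 18 mm thick, 40 mm wide, on two thin steel arms; 88 mm above the bench, 71 mm ahead of the clamp's origin. Pressed 14 mm down (about 6 N, then a hard stop; it shifts 8 mm forward on the way) it lifts the ratchet, and a spring slides the jaw home in about 1 s while it is held down. Springs up when let go.
- jaw (a joint): How far the jaw (toothed steel bar ending in a sprung round rubber pad 32 mm across) of this clamp stands forward, in m: 0 home, at most 0.072. It starts home. The bush is home once the jaw has come to about 0.044: three full presses.
- bush (a joint): How far the brass bush (flange 30 mm, barrel 22 mm across) is pressed into the aluminium hub (64 mm across, axis 45 mm above the bench) of this clamp, in m: 0.030 is home, flange flush. Starts at 0 to 0.012, standing 18 to 30 mm proud. Stays where it is pushed.
- spare_jaw (a joint): The jaw of the other clamp, equal in build, whose bush is already home; in m, 0 is home, where it must stay.

How it is judged:
On the way:
1. the bush is pressed home by the jaw, with the trigger pressed (value of joint bush above 0.027 m and value of joint jaw above 0.038 m and value of joint trigger above 0.15 rad).
At the end, for the whole second after the job is handed in: The bush is home (within 3 mm of flush), the jaw of that clamp is back home (within 4 mm), its trigger is up (under 0.1 rad) and the other clamp's jaw is still home (within 4 mm) (value of joint bush above 0.027 m and value of joint each of jaw, spare_jaw below 0.004 m and value of joint trigger below 0.1 rad); the robot touches nothing.
It fails at once if the other clamp's jaw is pumped forward (4 mm or more) (value of joint spare_jaw above 0.004 m).
It also fails if it takes over 51 s, if anything falls off the work surface, if the arm or the gripper's body presses on something with over 40 N, if the wrist force passes 120 N, or if a joint passes its speed limit or range.

## Working session

There is one attempt and no reset: what is moved stays moved. The work goes in short steps, each a Python script; the robot and the scene stay as the last script left them, time stands still between calls to the robot, and variables do not carry over. Pictures are saved under pics/ and viewed, at most 10 in all, crops included, and the job is handed in when it is done.

```bash
mkdir -p pics
python3 - <<'E'
from rig import manip
import cv2,numpy as np
np.set_printoptions(precision=4,suppress=True)
for n in("top","side"):
    c=manip.camera(n);cv2.imwrite(f"pics/{n}0.png",c["image"][:,:,::-1]);print(n,c["fx"],c["cx"],c["cy"]);print(c["cam_to_world"])
print(manip.get_ee_rot(),manip.get_time())
E
```

```text
top 457.0183002519741 261.1412139524487 193.88675821212766
[[ 0.0124 -0.9966  0.0818  0.4242]
 [-0.9998 -0.0138 -0.017   0.0077]
 [ 0.0181 -0.0816 -0.9965  1.2395]
 [ 0.      0.      0.      1.    ]]
side 381.3692991173537 247.84650704342639 187.05657308939527
[[ 0.8679 -0.2149  0.4479  0.1266]
 [-0.4962 -0.3311  0.8026 -0.7013]
 [-0.0242 -0.9188 -0.394   0.467 ]
 [ 0.      0.      0.      1.    ]]
[-0.4083 -3.1148  0.0021] 0.1
```

View pics/top0.png

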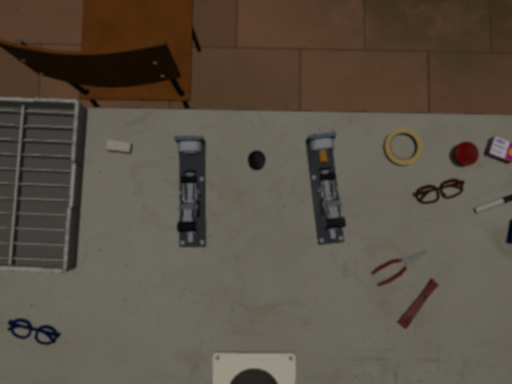

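View pics/side0.png

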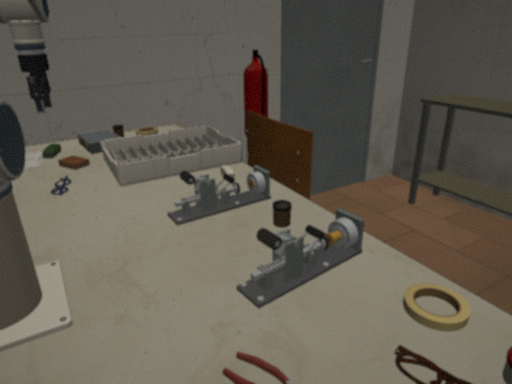

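The top view shows two clamps. The right one, about (325,190), has the orange bush proud at (323,156). In the side view that is the near clamp, with its trigger sleeve at (269,238) and release sleeve at (317,232). Next I'll zoom in.

Run:
```python
import cv2,numpy as np
t=cv2.imread("pics/top0.png")[125:250,295:355];s=cv2.imread("pics/side0.png")[195:305,230:370]
t=cv2.resize(t,None,fx=4.7,fy=4.7,interpolation=3);s=cv2.resize(s,None,fx=3.6,fy=3.6,interpolation=3)
o=np.zeros((600,800,3),np.uint8);o[:t.shape[0],:t.shape[1]]=t;o[:s.shape[0],290:290+s.shape[1]]=s[:,:510]
cv2.imwrite("pics/crop.png",np.clip(o*1.8,0,255).astype(np.uint8))
for n,(r0,r1,c0,c1) in {"top":(125,250,295,355),"side":(195,305,230,370)}.items():
    im=cv2.imread(f"pics/{n}0.png")[r0:r1,c0:c1]
    m=(im.max(2)<32).astype(np.uint8)
    k,l,st,ce=cv2.connectedComponentsWithStats(m)
    for i in range(1,k):
        if st[i,4]>15:print(n,st[i]+[c0,r0,0,0,0],ce[i]+[c0,r0])
```

```text
top [319 167  12   4  28] [324.21428571 168.07142857]
top [319 172  16   8  91] [327.27472527 176.06593407]
top [320 204   4  11  29] [321.17241379 210.06896552]
top [325 218  20  13 167] [334.06586826 223.09580838]
side [274 202  16  10  76] [280.61842105 207.78947368]
side [307 227  17  11  77] [314.80519481 232.14285714]
```

View pics/crop.png

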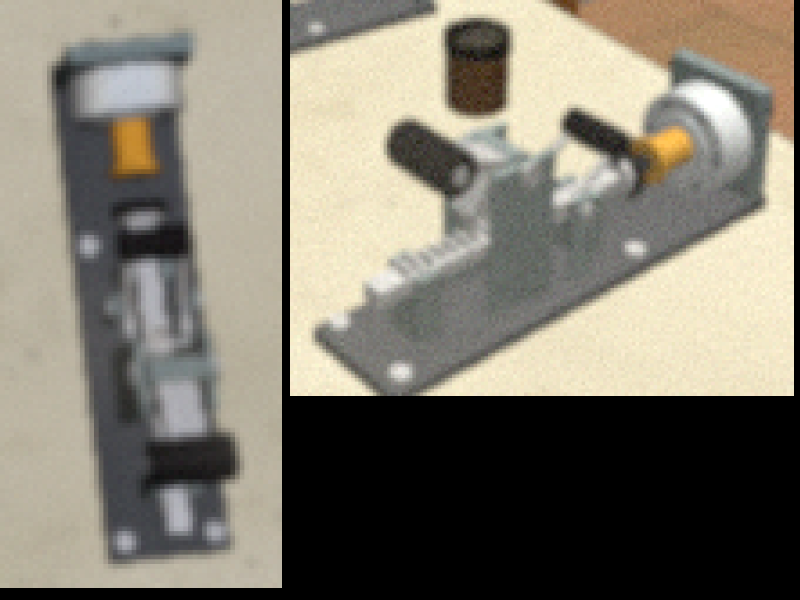

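The crop shows the proud clamp's trigger sleeve centred at top pixel (335.9,222.4) and side pixel (268.9,238.9). The release sleeve is at top (327.6,176.3) and side (317.2,232.5), with the bush between the jaw pad and the hub.

Run:
```python
from rig import manip
import numpy as np
np.set_printoptions(precision=4,suppress=True)
C={n:manip.camera(n) for n in("top","side")}
def ray(n,p):
    c=C[n];T=c["cam_to_world"];d=T[:3,:3]@[(p[0]-c["cx"])/c["fx"],(p[1]-c["cy"])/c["fy"],1];return T[:3,3],d/np.linalg.norm(d)
P={}
for k,t,s,z in(("trig",(335.9,222.4),(268.9,238.9),.109),("rel",(327.6,176.3),(317.2,232.5),.079)):
    o,d=ray("top",t);P[k]=o+d*(z-o[2])/d[2]
    o2,d2=ray("side",s);A=np.c_[d,-d2];u=np.linalg.lstsq(A,o2-o,rcond=None)[0]
    print(k,"plane",P[k],"side plane",o2+d2*(z-o2[2])/d2[2],"tri",(o+d*u[0]+o2+d2*u[1])/2,np.linalg.norm(o+d*u[0]-o2-d2*u[1]))
v=P["rel"]-P["trig"];print(np.hypot(*v[:2]),np.arctan2(v[1],v[0]))
o,d=ray("top",(295+62/4.7,125+80/4.7));a=o-d*o[2]/d[2]
o,d=ray("top",(295+110/4.7,125+560/4.7));b=o-d*o[2]/d[2]
print("edge",a,b,np.arctan2(*(a-b)[[1,0]]))
print(manip.get_time())
```

```text
trig plane [ 0.4487 -0.1977  0.109 ] side plane [ 0.4477 -0.1988  0.109 ] tri [ 0.4485 -0.1978  0.1082] 0.0003082652434241263
rel plane [ 0.567 -0.182  0.079] side plane [ 0.5698 -0.1872  0.079 ] tri [ 0.5694 -0.1838  0.077 ] 0.005204703911938272
0.11938785518519425 0.13247809962501933
edge [ 0.6709 -0.1413  0.    ] [ 0.3917 -0.17    0.    ] 0.10269644873006332
0.2
```

```bash
cat > h.py <<'E'
from rig import manip
import numpy as np,cv2
from scipy.spatial.transform import Rotation as Ro
np.set_printoptions(precision=4,suppress=True)
YAW=.115; ax=np.array([np.cos(YAW),np.sin(YAW),0])
trig=np.array([.4485,-.198,0]); org=trig+.049*ax; rel=org+.071*ax
def ori():
    best=None
    for s in(1,-1):
        x=s*ax;z=np.array([0,0,-1.]);R=Ro.from_matrix(np.c_[x,np.cross(z,x),z]).as_rotvec()
        q=manip.solve_ik(org+[0,0,.2],R)
        if q is not None:
            d=np.abs(np.array(q)-manip.get_joint_positions()).max()
            if best is None or d<best[0]:best=(d,R)
    return best[1]
def F():return np.array(manip.get_contact_force())
def press(p,tip_fast,tip_min,fmax=30,step=.0015):
    """line down at p to fingertip height tip_fast, then steps until fmax or tip_min"""
    z=tip_fast;manip.servo_line(p+[0,0,z+.022],rate=.08)
    while F()[2]<fmax and z>tip_min:
        z-=step;manip.servo_line(p+[0,0,z+.022],rate=.03)
    print("bottom cmd tip",z,"pos",manip.get_position(),"F",F(),"t",manip.get_time())
def snap(n):
    for c in("top","side"):cv2.imwrite(f"pics/{c}{n}.png",manip.camera(c)["image"][:,:,::-1])
E
python3 - <<'E'
from h import *
R=ori();manip.command_gripper(0.0)
manip.move_to(trig+[0,0,.18],R);print(manip.get_time(),F(),manip.get_position(),manip.get_width())
manip.servo_line(trig+[0,0,.147],rate=.1)
for z in(.121,.116,.11):
    manip.servo_line(trig+[0,0,z+.022],rate=.06);print(z,F())
press(trig,.086,.077)
snap(1)
a=cv2.imread("pics/side1.png")[195:305,230:370];a=cv2.resize(a,None,fx=4,fy=4,interpolation=3)
b=cv2.imread("pics/top1.png")[125:250,295:365];b=cv2.resize(b,None,fx=3.3,fy=3.52,interpolation=3)
cv2.imwrite("pics/c1.png",np.clip(np.hstack([a,b]) *1.6,0,255))
E
```

```text
3.9667 [-0.7397  0.8951 -0.6219] [ 0.4488 -0.1976  0.1801] -0.00010556849675774246
0.121 [ 0.8903 -0.2964  1.4822]
0.116 [ 0.0524 -0.2169  1.5714]
0.11 [-0.1669  0.2412  2.9398]
bottom cmd tip 0.07699999999999999 pos [ 0.4515 -0.1984  0.1027] F [-0.8148  9.7168 41.7554] t 7.15[ WARN:0@4.897] global loadsave.cpp:1063 imwrite_ Unsupported depth image for selected encoder is fallbacked to CV_8U.
```

View pics/c1.png

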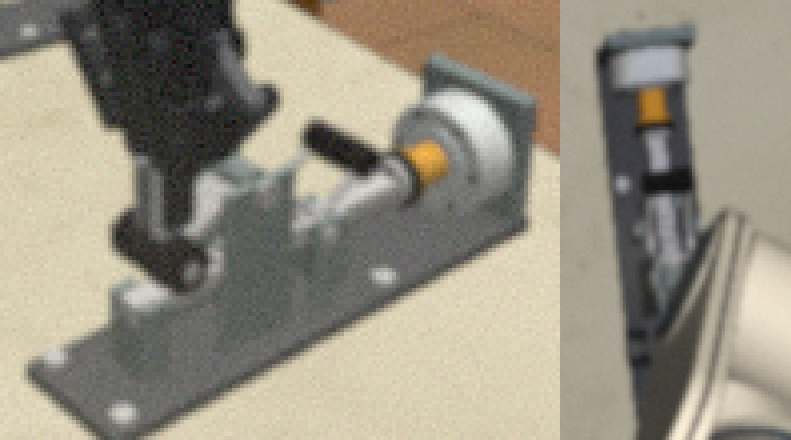

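The trigger is at its stop with the sleeve under the fingertips (side crop (160,245)), and the jaw pad has reached the bush at (405,175). I'll do two more full strokes.

```bash
python3 - <<'E' 2>/dev/null
from h import *
for i in range(2):
    manip.servo_line(trig+[0,0,.149],rate=.1);manip.hold(.2);print("up",F())
    press(trig,.086,.0765,35)
manip.servo_line(trig+[0,0,.2],rate=.15)
snap(2)
a=cv2.imread("pics/side2.png")[195:305,230:370];a=cv2.resize(a,None,fx=4,fy=4,interpolation=3)
b=cv2.imread("pics/top2.png")[125:250,295:365];b=cv2.resize(b,None,fx=3.3,fy=3.52,interpolation=3)
cv2.imwrite("pics/c2.png",np.clip(np.hstack([a,b]) *1.6,0,255))
E
```

```text
up [-0.5751 -0.5498  0.3906]
bottom cmd tip 0.07699999999999999 pos [ 0.4519 -0.1985  0.1026] F [-2.4097 10.9373 46.3013] t 10.2583
up [-0.6404 -0.128  -0.8907]
bottom cmd tip 0.07699999999999999 pos [ 0.4519 -0.1985  0.1026] F [-2.2354  9.2354 47.6796] t 13.2667
```

View pics/c2.png

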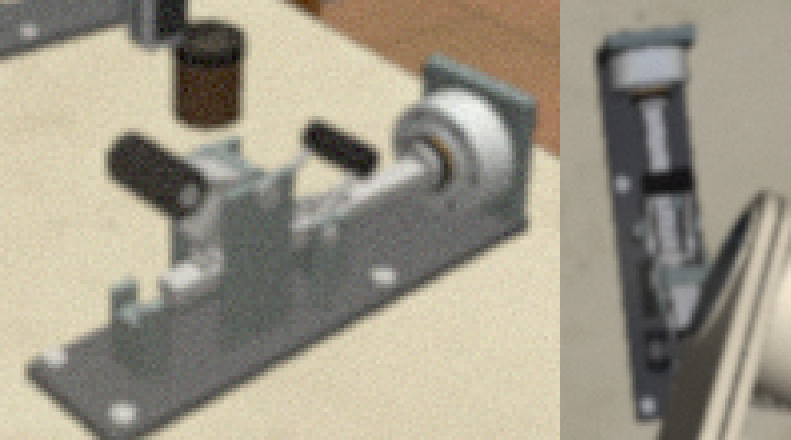

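All three strokes reached the stop, and the bush flange sits against the hub at (440,150). Now the release lever.

```bash
python3 - <<'E' 2>/dev/null
from h import *
p=rel+.003*ax;R=manip.get_ee_rot()
manip.servo_line(p+[0,0,.2],rate=.15)
manip.servo_line(p+[0,0,.115],rate=.1);print(F())
press(p,.079,.068,25);manip.hold(1.6);print(F())
manip.servo_line(p+[0,0,.135],rate=.08)
manip.servo_line(p+[0,0,.25],rate=.2)
manip.move_to(np.array([.3,.15,.3]),R);print(F(),manip.get_time())
snap(3)
a=cv2.imread("pics/side3.png")[195:305,230:370];a=cv2.resize(a,None,fx=4,fy=4,interpolation=3)
b=cv2.imread("pics/top3.png")[125:250,295:365];b=cv2.resize(b,None,fx=3.3,fy=3.52,interpolation=3)
cv2.imwrite("pics/c3.png",np.clip(np.hstack([a,b]) *1.6,0,255))
E
```

```text
[ 0.0253 -0.0169  0.6045]
bottom cmd tip 0.06849999999999999 pos [ 0.5742 -0.1841  0.0949] F [-1.7053  2.9761 34.1375] t 18.2333
[-2.015   3.2095 34.0065]
[ 0.5822  0.4692 -0.491 ] 22.8583
```

View pics/c3.png

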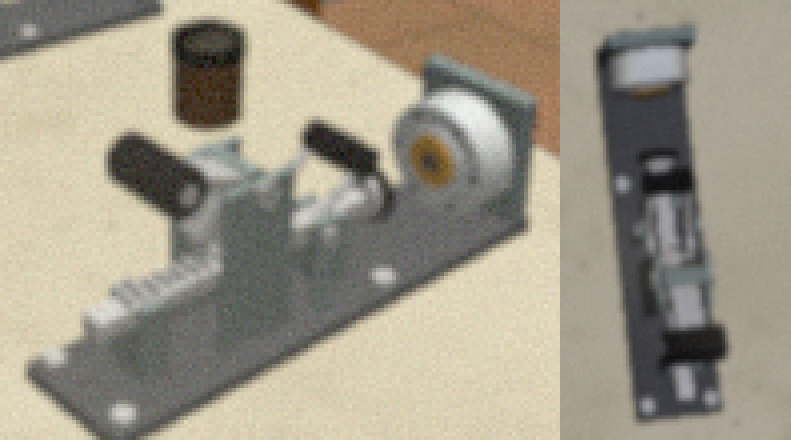

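The jaw is back where it started, with the bar end at (105,320). The bush flange lies flush on the hub at (433,162), both levers are up, and the arm is clear.

```bash
python3 -c "
from rig import manip
print(manip.sign_off(),manip.get_time())"
```

```text
the job is handed in; nothing more can be done
the job is handed in; nothing more can be done
```

I handed the job in: three full trigger strokes pressed the bush home, the release lever let the jaw slide back, and the final pictures show the flange flush, both levers up and the arm clear, with the other clamp never approached; the sign-off gave no verdict.

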